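# Crate the square kiln props by size

### The job

Put the four square kiln props away in the wooden crate, each standing upright on the floor of the well of its own size: the smallest prop in the smallest well and so on up to the largest in the largest. Set them down, do not drop them, as they chip; and leave the two round props standing where they are.

Things in the scene. Friction and masses are not known exactly. Their poses are not given: they have to be found in the camera images.
- post_small_mid (a point): Centre (half-way up, 27 mm over its foot) of the smallest square kiln prop: a loose upright block of tan fireclay, square 28 x 28 mm, 54 mm tall and plain on top. z is up; x and y are square to its flat sides.
- post_medium_mid (a point): Centre (half-way up, 32 mm over its foot) of the second smallest square kiln prop: a loose upright block of tan fireclay, square 36 x 36 mm, 64 mm tall and plain on top. z is up; x and y are square to its flat sides.
- post_large_mid (a point): Centre (half-way up, 38 mm over its foot) of the second largest square kiln prop: a loose upright block of tan fireclay, square 46 x 46 mm, 76 mm tall and plain on top. z is up; x and y are square to its flat sides.
- post_giant_mid (a point): Centre (half-way up, 45 mm over its foot) of the largest square kiln prop: a loose upright block of tan fireclay, square 58 x 58 mm, 90 mm tall and plain on top. z is up; x and y are square to its flat sides.
- well_small: Smallest of the four wells: a square opening 48 x 48 mm, 16 mm deep, in a fixed 86 x 86 mm plywood block. Origin: centre of its floor, 6 mm above the table; z up, x and y along its sides. The wells stand 88 mm apart in a row along y, in changing order, in a low crate 106 x 366 mm: wells and long sides reach 22 mm above the table, the end boards beyond the row 38 mm.
- well_medium: Second smallest of the four wells: a square opening 56 x 56 mm, 16 mm deep, in a fixed 86 x 86 mm plywood block. Origin: centre of its floor, 6 mm above the table; z up, x and y along its sides. The wells stand 88 mm apart in a row along y, in changing order, in a low crate 106 x 366 mm: wells and long sides reach 22 mm above the table, the end boards beyond the row 38 mm.
- well_large: Second largest of the four wells: a square opening 66 x 66 mm, 16 mm deep, in a fixed 86 x 86 mm plywood block. Origin: centre of its floor, 6 mm above the table; z up, x and y along its sides. The wells stand 88 mm apart in a row along y, in changing order, in a low crate 106 x 366 mm: wells and long sides reach 22 mm above the table, the end boards beyond the row 38 mm.
- well_giant: Largest of the four wells: a square opening 78 x 78 mm, 16 mm deep, in a fixed 86 x 86 mm plywood block. Origin: centre of its floor, 6 mm above the table; z up, x and y along its sides. The wells stand 88 mm apart in a row along y, in changing order, in a low crate 106 x 366 mm: wells and long sides reach 22 mm above the table, the end boards beyond the row 38 mm.
- round_slim_mid (a point): Centre (half-way up) of the slim round kiln prop, which does not belong in the crate: a loose upright cylinder of the same fireclay, 40 mm across, 60 mm tall, with a wide dark bore in its top.
- round_stout_mid (a point): Centre (half-way up) of the stout round kiln prop, which does not belong in the crate: a loose upright cylinder of the same fireclay, 52 mm across, 82 mm tall, with a wide dark bore in its top.
There are look-alikes about, which are no part of the job. What is shaped like the part that bears round_stout_mid but green is not meant. Leave any turquoise or yellow look-alike of the part that bears post_giant_mid alone.

How it is judged:
By the outcome, as a careful person would: the job done as asked, in the order asked, and still so for the second after the job is handed in, with the robot touching nothing.
It also fails if it takes over 120 s, if anything falls off the work surface, if the arm or the gripper's body presses on something with over 40 N, if the wrist force passes 120 N, or if a joint passes its speed limit or range.

### The arm

A 7-joint arm with a two-finger parallel gripper is mounted at the origin on the work surface. World frame = base frame: x ahead of the robot, y to its left, z up, the work surface at z = 0. Lengths are in m, angles in rad, forces in N, time in s.
With the tool pointing down it reaches from about 0.35 to 0.9 m from the base axis. Payload 8.1 kg.
Tool frame: the origin (TCP) lies at the very end of the fingers, on their centre line; the grasp point (between the pads) lies 19 mm behind it; z points along the fingers, y is the line along which they close (so a half turn about z gives the same grasp; the last joint's range is limited). The gripper opens to 92 mm and grips with 3 to 60 N. Pads are 19 mm wide; open, the fingers measure 130 mm over their backs; the gripper's body (75 mm by 190 mm) begins 47 mm behind the grasp point.
Start: joints at [-1.21, 0.434, 0.025, 1.573, -0.012, 1.134, -0.075], TCP at [0.28, 0.559, 0.227] pointing down, gripper open.
Joint ranges: [-2.62, 2.62], [-0.44, 2.09], [-1.27, 1.32], [0.08, 2.57], [-1.32, 4.46], [0.12, 2], [-2.74, 2.74]. Speed limits (rad/s): [2.22, 2.22, 3.01, 3.01, 3.14, 3.14, 3.14].

### API

Orientations are given as a rotation vector (axis times angle).
In Python, from cell import arm gives the robot as it stands.
- The arm moves only by the tool jog_arm, never from a script. Its argument "rows" is a list of rows, each a list of 3 entries, a list of its own where there are three numbers: the shift along the world's x, y, z in cm, then the turn, a rotation vector about the world's x, y, z in degrees, then the opening, from 0 (shut) to 1 (fully open). A call has 1 to 8 rows; each row is the pose to reach, as a shift and turn from the pose commanded when the call began; what a row does not reach only later rows make up. A row lasts 1/8 s, in which the tool goes at most 62.5 mm and 10.7 degrees, less where a joint would pass 70% of its speed; a pose out of reach is approached as far as the arm can. A call with a gripper value outside its range is refused whole. The fingers move at their own pace and stop on an object; "newtons" is the grip in N (left out, the last holds). Time passes only in rows, so rows that repeat a pose let the fingers close. It gives the time, the measured TCP pose, the force, the opening and the grip force at its end, in the units of the state.
- arm.observe(): the state, without advancing time (a new reading comes with each control period).
- arm.get_image(name): name is "side" or "top"; returns a dict with "img" (400x640x3 uint8, red, green, blue), "depth" (400x640 float32, m along the optical axis (not along the pixel's ray), 0 where there is no reading), "fx", "fy", "cx", "cy" (pixels), "rvec" (rotation vector, rad) and "tvec" (3), from world to camera coordinates, as OpenCV has them. Camera axes: x right, y down, z forward; pixel columns grow to the right and rows downward; lengths in m; the calibration is good to about 2 mm. A picture is of the moment at which its call begins.
- arm.sign_off(): hands the job in; it is judged then, once.
The state is a dict: "clock": time; "joints": joint angles; "dq": joint speeds; "joint_efforts": joint torques, N m; "position": TCP position; "ee_rot": TCP orientation; "force": force on the tool from outside, world axes, zero at the start; "ft_torque": the same for the moment, N m; "width": opening from 0.0 (shut) to 1.0 (fully open); "gripper_force": force on a finger pad.
Only numpy, scipy, OpenCV 4.12 (cv2) and the standard library are available. Lean on these libraries where they do the work, as an engineer would, in place of code of your own. Each camera call takes 0.05 s, during which the arm holds its last target. There are 200 camera calls.

## Working session

There is one attempt and no reset: what is moved stays moved. The work goes in short steps, Python scripts to look and compute and a tool call to move; the robot and the scene stay as the last step left them, time stands still between calls to the robot, and variables do not carry over. Pictures are saved under pics/ and viewed, at most 14 in all, crops included, and the job is handed in when it is done.

Besides the shell and the picture viewer there is one more tool, called after "Emit:" as name([rows], argument=value, ...), one row to a line, values as JSON. jog_arm: Moves the arm, as the interface text tells. Its arguments: {"type":"object","properties":{"rows":{"type":"array","items":{"type":"array"}},"newtons":{"type":"number"}},"required":["rows"]}

```bash
mkdir -p pics
cat > h.py <<'E'
import numpy as np, cv2
from cell import arm
def grab(n,f):
    d=arm.get_image(n); np.savez('last_'+n,**d); cv2.imwrite('pics/'+f,d['img'][:,:,::-1]); return d
def cloud(d):
    v,u=np.mgrid[:400,:640]; z=d['depth']
    p=np.stack([(u-d['cx'])/d['fx']*z,(v-d['cy'])/d['fy']*z,z],-1)
    R=cv2.Rodrigues(np.array(d['rvec'],float))[0]
    w=(p-np.array(d['tvec']).ravel())@R
    w[z==0]=np.nan
    return w
E
python3 - <<'E'
from h import *
for n in('top','side'): 
    d=grab(n,n+'0.png'); R=cv2.Rodrigues(np.array(d['rvec'],float))[0]; print(n,d['fx'],-R.T@np.array(d['tvec']).ravel(),R[2])
print(arm.observe())
E
```

```text
top 389.3058157460312 [ 0.44275761 -0.02981092  1.20471624] [ 0.05029198 -0.02269748 -0.99847661]
side 488.5034858554595 [-0.18976991 -0.86118087  0.80188365] [ 0.53806999  0.62499065 -0.56556819]
{'clock': 0.1, 'joints': array([-1.20959077,  0.43513482,  0.02498553,  1.57399708, -0.01156756,
        1.13400309, -0.0750956 ]), 'dq': array([ 0.00034373, -0.00091819,  0.00023655, -0.00372567,  0.00180711,
       -0.00142242, -0.00025922]), 'joint_efforts': array([ 3.52678246e-03, -6.69128251e+01,  9.87929665e-01, -3.15147436e+01,
       -6.05868339e-02,  3.72576539e-02,  3.35750065e-05]), 'position': array([0.27945662, 0.55853483, 0.22603858]), 'ee_rot': array([-7.22088874e-01, -3.05731386e+00,  2.18132441e-03]), 'force': array([-0.03393116, -0.75451069, -0.07887849]), 'ft_torque': array([ 0.00159835,  0.01671033, -0.00406342]), 'gripper_force': 0.0, 'width': 0.9975572766211018}
```

View pics/top0.png

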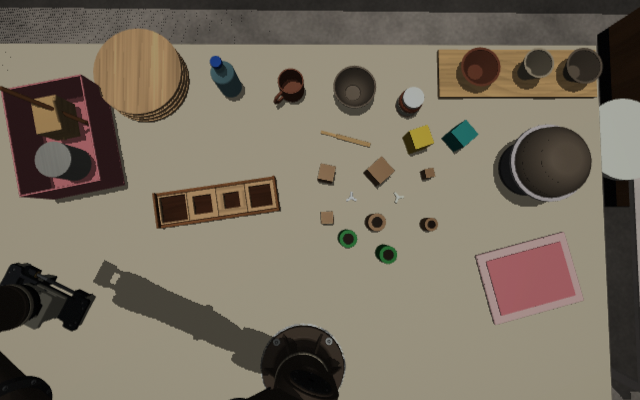

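View pics/side0.png

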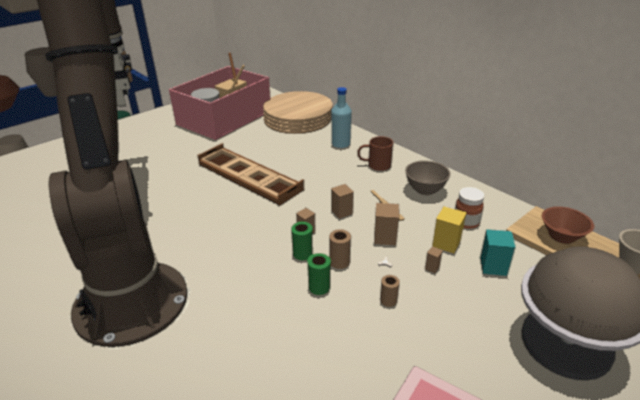

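The top view shows tan square blocks at (327,173), (380,171), (428,174) and (327,217), round ones with a bore at (376,222) and (429,224), and green rounds at (348,239) and (387,254). The yellow (419,138) and turquoise (461,135) cubes are decoys. The crate runs from (158,208) to (278,194). I'll measure the tops from depth and check one enlarged crop.

```bash
cat >> h.py <<'E'
def tops(d,seeds):
    """per seed pixel: top-face centre, height, min-area rect (mm, deg) in world xy"""
    w=cloud(d); out=[]
    for u,v in seeds:
        h=np.nanmedian(w[v-2:v+3,u-2:u+3,2])
        m=(np.abs(w[...,2]-h)<.006).astype(np.uint8)
        l=cv2.connectedComponents(m,connectivity=4)[1]; q=w[(l==l[v,u])&(m>0)][:,:2]
        (c,s,a)=cv2.minAreaRect((q*1000).astype(np.float32))
        out.append((np.round(c,1),np.round(s,1),round(a,1),round(h*1000,1),len(q)))
    return out
E
python3 - <<'E'
from h import *
d=dict(np.load('last_top.npz'))
for r in tops(d,[(327,173),(380,171),(428,174),(327,217),(348,200)]):print(r)
w=cloud(d)
print('z table',np.nanmedian(w[260:300,400:440,2]))
for u,v in [(173,207),(203,204),(232,200),(261,196),(376,222),(429,224),(351,198),(398,197)]:print(u,v,np.round(w[v,u],3))
# crate rim footprint
m=np.zeros((400,640),bool);m[170:235,145:290]=1;m&=(w[...,2]>.014)
q=w[m];print('crate',cv2.minAreaRect((q[:,:2]*1000).astype(np.float32)))
a=cv2.resize(d['img'][165:240,145:290,::-1],None,fx=5,fy=5,interpolation=cv2.INTER_CUBIC)
b=cv2.resize(d['img'][150:265,310:455,::-1],None,fx=5,fy=5,interpolation=cv2.INTER_CUBIC)
cv2.imwrite('pics/c1.png',a);cv2.imwrite('pics/c2.png',b)
E
```

```text
(array([580.8, -72.1]), array([45.8, 45.6]), 78.1, np.float64(75.7), 247)
(array([ 585.5, -228. ]), array([57.8, 58.3]), 41.8, np.float64(90.0), 398)
(array([ 581.2, -381. ]), array([27.6, 27.9]), 12.6, np.float64(53.6), 88)
(array([449.4, -74. ]), array([35.3, 32.3]), 89.7, np.float64(62.6), 145)
(array([442.4,  -8. ]), array([1879.7, 1111. ]), 89.9, np.float64(3.3), 129484)
z table -0.00021433251651203152
173 207 [0.485 0.395 0.004]
203 204 [0.493 0.303 0.008]
232 200 [0.505 0.215 0.005]
261 196 [0.517 0.126 0.007]
376 222 [ 0.435 -0.215  0.083]
429 224 [ 0.428 -0.375  0.06 ]
351 198 [ 0.509 -0.151  0.007]
398 197 [ 0.512 -0.297  0.007]
crate ((498.88775634765625, 258.8251953125), (106.26181030273438, 367.8434753417969), 8.124625205993652)
```

View pics/c1.png

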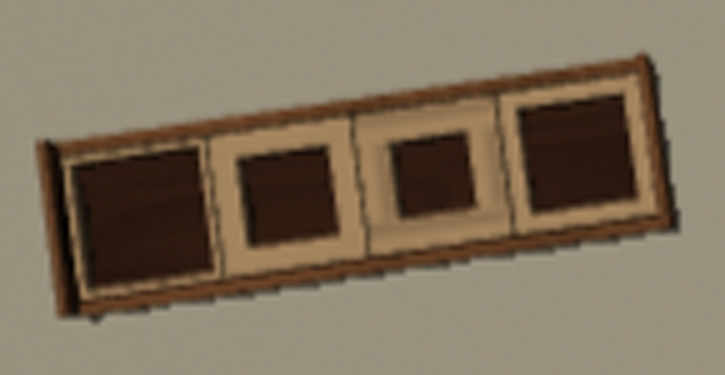

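View pics/c2.png

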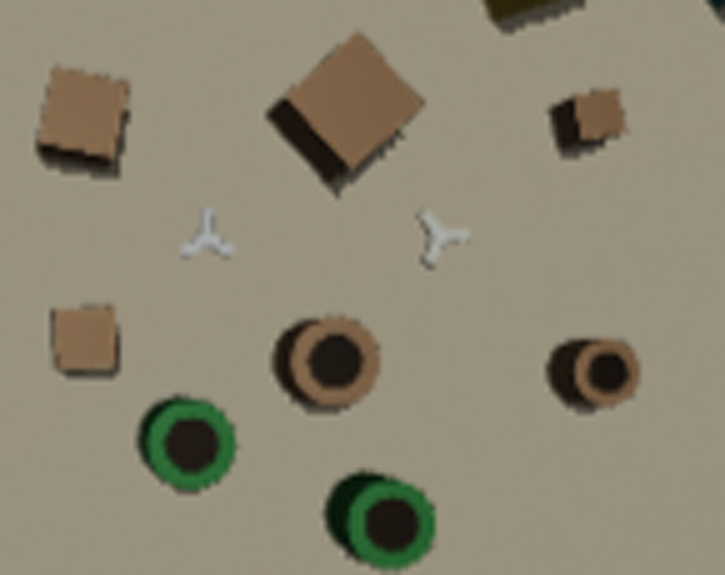

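The wells, from high y to low, are giant, medium, small, large (dark openings in crop 1 at (143,218), (290,196), (433,175), (578,153)). In crop 2 the four square tan blocks are plain on top, and the tops measure 46, 58, 28 and 36 mm. The bored rounds and the green ones are therefore excluded. Next I'll check the well centres by projection, then start on the smallest prop.

Run:
```python
from h import *
d=dict(np.load('last_top.npz'))
a=np.deg2rad(8.12); c=np.array([498.9,258.8])/1000; ey=np.array([-np.sin(a),np.cos(a)])
P=np.array([[*(c+k*.088*ey),.022] for k in(1.5,.5,-.5,-1.5)])
K=np.array([[d['fx'],0,d['cx']],[0,d['fy'],d['cy']],[0,0,1]])
px=cv2.projectPoints(P,d['rvec'],d['tvec'],K,None)[0][:,0]
print(P.round(4)); print(((px-[145,165]+.5)*5-.5).round())
```

```text
[[0.4803 0.3895 0.022 ]
 [0.4927 0.3024 0.022 ]
 [0.5051 0.2152 0.022 ]
 [0.5175 0.1281 0.022 ]]
[[141. 219.]
 [286. 197.]
 [431. 176.]
 [576. 155.]]
```

Emit:
jog_arm([
  [[30.1,-94,0],[0,0,-50.8],1],
  [[30.1,-94,0],[0,0,-50.8],1],
  [[30.1,-94,0],[0,0,-50.8],1],
  [[30.1,-94,0],[0,0,-50.8],1],
  [[30.1,-94,0],[0,0,-50.8],1],
  [[30.1,-94,0],[0,0,-50.8],1],
  [[30.1,-94,0],[0,0,-50.8],1],
  [[30.1,-94,0],[0,0,-50.8],1],
], newtons=25)

```text
clock: 1.1
position: [0.4322, 0.0809, 0.2268]
ee_rot: [1.963, 2.452, 0.001]
force: [0.7, -0.5, -0.4]
width: 1.004
gripper_force: 0.0
```

Emit:
jog_arm([
  [[14.9,-46.2,0],[0,0,0],1],
  [[14.9,-46.2,0],[0,0,0],1],
  [[14.9,-46.2,0],[0,0,0],1],
  [[14.9,-46.2,0],[0,0,0],1],
  [[14.9,-46.2,0],[0,0,0],1],
  [[14.9,-46.2,0],[0,0,0],1],
  [[14.9,-46.2,0],[0,0,0],1],
  [[14.9,-46.2,-10],[0,0,0],1],
])

```text
clock: 2.1
position: [0.5766, -0.3655, 0.1731]
ee_rot: [1.962, 2.442, -0.001]
force: [0.1, 0.6, -0.4]
width: 1.002
gripper_force: 0.0
```

Run:
```python
from h import *
d=grab('side','s1.png'); o=arm.observe(); print(o['position'],o['ee_rot'])
cv2.imwrite('pics/s1c.png',cv2.resize(d['img'][150:320,280:560,::-1],None,fx=2.5,fy=2.5))
```

```text
[ 0.57215945 -0.36410481  0.16202941] [-1.96646183 -2.4441683   0.00689436]
```

View pics/s1c.png

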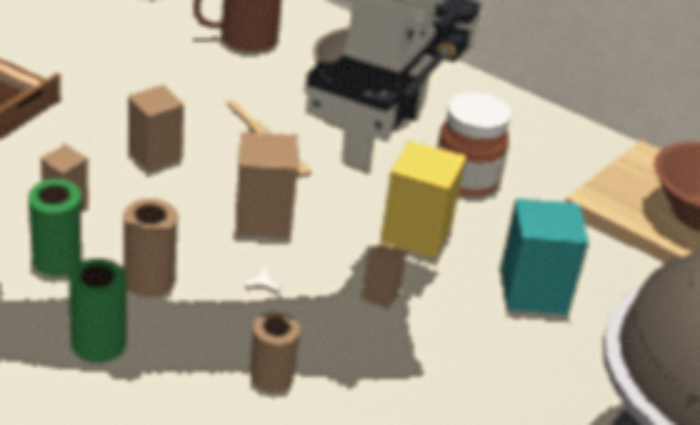

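The gripper at crop (360,110) hovers over the small prop (383,275) and hasn't arrived yet. I'll close the rest of the gap and let it settle.

Emit:
jog_arm([
  [[0.9,-1.7,-3],[0,0,0],1],
  [[0.9,-1.7,-6],[0,0,0],1],
  [[0.9,-1.7,-6],[0,0,0],1],
  [[0.9,-1.7,-6],[0,0,0],1],
])

```text
clock: 2.65
position: [0.584, -0.3763, 0.1113]
ee_rot: [1.963, 2.452, 0.0]
force: [-0.3, -0.2, 0.3]
width: 1.0
gripper_force: 0.0
```

Run:
```python
from h import *
o=arm.observe(); print(o['position'],o['ee_rot'])
d=grab('top','t1.png')
cv2.imwrite('pics/t1c.png',cv2.resize(d['img'][130:240,360:480,::-1],None,fx=5,fy=5))
```

```text
[ 0.58400135 -0.37630589  0.11133506] [1.96300824e+00 2.45196045e+00 9.71284308e-05]
```

View pics/t1c.png

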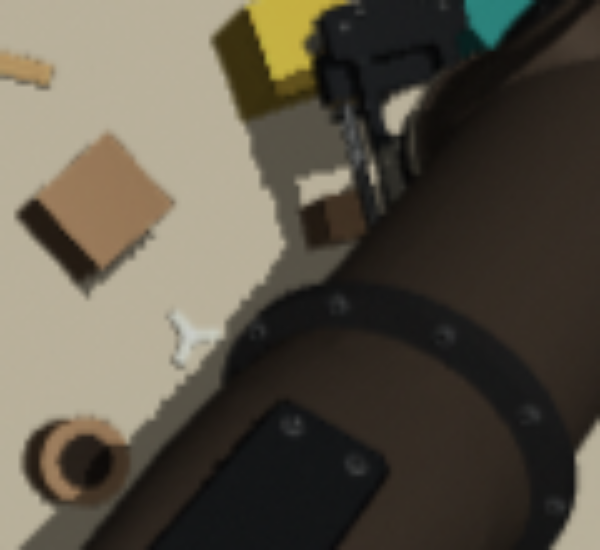

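The small prop is at crop (332,218), under the right-hand finger line. The yellow cube, about as tall as the gripper body's underside, sits just beyond it in x. I'll turn the gripper a quarter so the body clears it, then descend.

Emit:
jog_arm([
  [[-0.3,-0.5,0],[0,0,-90],1],
  [[-0.3,-0.5,0],[0,0,-90],1],
  [[-0.3,-0.5,0],[0,0,-90],1],
  [[-0.3,-0.5,0],[0,0,-90],1],
  [[-0.3,-0.5,0],[0,0,-90],1],
  [[-0.3,-0.5,0],[0,0,-90],1],
  [[-0.3,-0.5,0],[0,0,-90],1],
  [[-0.3,-0.5,0],[0,0,-90],1],
])

```text
clock: 3.7
position: [0.5817, -0.3811, 0.1122]
ee_rot: [3.109, 0.448, 0.004]
force: [-0.5, -0.5, -0.5]
width: 1.004
gripper_force: 0.0
```

Emit:
jog_arm([
  [[0,0,0],[0,0,-4.4],1],
  [[0,0,0],[0,0,-4.4],1],
  [[0,0,0],[0,0,-4.4],1],
  [[0,0,0],[0,0,-4.4],1],
])

```text
clock: 4.2
position: [0.5809, -0.3813, 0.1108]
ee_rot: [-3.123, -0.338, -0.001]
force: [-0.4, -0.0, 0.9]
width: 0.998
gripper_force: 0.0
```

Emit:
jog_arm([
  [[0,0,-3],[0,0,0],1],
  [[0,0,-6],[0,0,0],1],
  [[0,0,-8.7],[0,0,0],1],
  [[0,0,-8.7],[0,0,0],1],
  [[0,0,-8.7],[0,0,0],0],
  [[0,0,-8.7],[0,0,0],0],
  [[0,0,-8.7],[0,0,0],0],
  [[0,0,-8.7],[0,0,0],0],
], newtons=25)

```text
clock: 5.2
position: [0.5809, -0.3814, 0.0239]
ee_rot: [3.123, 0.336, 0.001]
force: [0.4, -0.3, -0.5]
width: 0.611
gripper_force: 0.0
```

Emit:
jog_arm([
  [[0,0,0],[0,0,0],0],
  [[0,0,0],[0,0,0],0],
  [[0,0,0],[0,0,0],0],
  [[0,0,0],[0,0,0],0],
])

```text
clock: 5.7
position: [0.5807, -0.3814, 0.0234]
ee_rot: [3.123, 0.336, 0.0]
force: [-0.2, -1.3, 0.3]
width: 0.307
gripper_force: 25.0
```

Gripped: the opening is 28 mm, as it should be. Now lift and carry.

Emit:
jog_arm([
  [[0,0,2],[0,0,0],0],
  [[0,0,7],[0,0,0],0],
  [[0,0,13],[0,0,0],0],
  [[-7.6,59.7,15],[0,0,85.7],0],
  [[-7.6,59.7,15],[0,0,85.7],0],
  [[-7.6,59.7,15],[0,0,85.7],0],
  [[-7.6,59.7,15],[0,0,85.7],0],
  [[-7.6,59.7,15],[0,0,85.7],0],
])

```text
clock: 6.7
position: [0.5409, -0.0698, 0.1651]
ee_rot: [2.63, 1.718, 0.002]
force: [0.2, 1.0, -0.7]
width: 0.305
gripper_force: 25.0
```

Emit:
jog_arm([
  [[-3.6,28.5,0],[0,0,31.8],0],
  [[-3.6,28.5,0],[0,0,31.8],0],
  [[-3.6,28.5,0],[0,0,31.8],0],
  [[-3.6,28.5,0],[0,0,31.8],0],
  [[-3.6,28.5,0],[0,0,31.8],0],
  [[-3.6,28.5,-4],[0,0,31.8],0],
  [[-3.6,28.5,-8],[0,0,31.8],0],
  [[-3.6,28.5,-8],[0,0,31.8],0],
])

```text
clock: 7.7
position: [0.5036, 0.2125, 0.0827]
ee_rot: [-2.065, -2.366, 0.006]
force: [-0.1, -0.1, 0.1]
width: 0.306
gripper_force: 25.0
```

Emit:
jog_arm([
  [[0,0,0],[0,0,0],0],
  [[0,0,0],[0,0,0],0],
])

```text
clock: 7.95
position: [0.5065, 0.2137, 0.0857]
ee_rot: [2.065, 2.366, 0.004]
force: [0.1, 0.4, -1.5]
width: 0.304
gripper_force: 25.0
```

Run:
```python
from h import *
o=arm.observe(); print(o['position'],o['ee_rot'])
d=grab('side','s2.png')
cv2.imwrite('pics/s2c.png',cv2.resize(d['img'][90:220,160:340,::-1],None,fx=4,fy=4))
```

```text
[0.50649102 0.21374729 0.08565848] [2.06531524 2.36608237 0.00447075]
```

View pics/s2c.png

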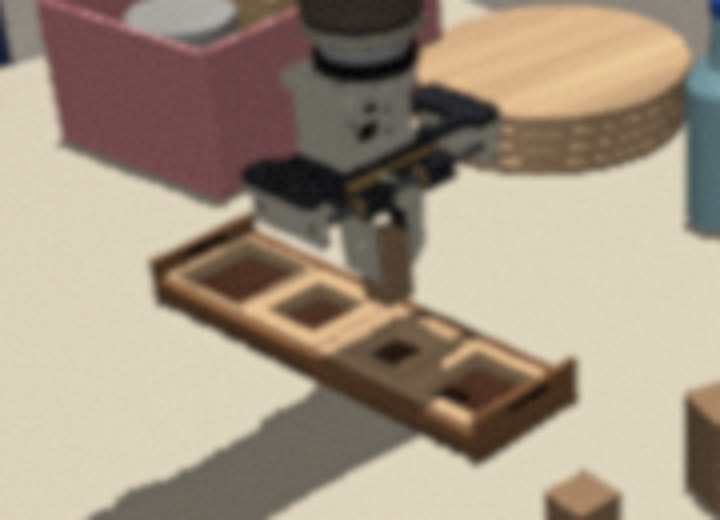

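The prop (crop (397,265)) hangs over the small well (crop (397,352)) and is upright. Lower slowly.

Emit:
jog_arm([
  [[-0.1,0.1,-2],[0,0,0],0],
  [[-0.1,0.1,-4],[0,0,0],0],
  [[-0.1,0.1,-5],[0,0,0],0],
  [[-0.1,0.1,-5.2],[0,0,0],0],
  [[-0.1,0.1,-5.4],[0,0,0],0],
  [[-0.1,0.1,-5.5],[0,0,0],0],
  [[-0.1,0.1,-5.5],[0,0,0],0],
  [[-0.1,0.1,-5.5],[0,0,0],0],
])

```text
clock: 9.0
position: [0.5047, 0.2147, 0.0293]
ee_rot: [2.065, 2.367, 0.001]
force: [-1.4, -1.3, 4.7]
width: 0.304
gripper_force: 25.0
```

Light contact with the floor, so release and go up.

Emit:
jog_arm([
  [[0,0,0],[0,0,0],0.7],
  [[0,0,0],[0,0,0],0.7],
  [[0,0,0],[0,0,0],0.7],
  [[0,0,0],[0,0,0],0.7],
  [[0,0,0],[0,0,0],0.7],
  [[0,0,2],[0,0,0],0.7],
  [[0,0,7],[0,0,0],1],
  [[0,0,12],[0,0,0],1],
])

```text
clock: 10.0
position: [0.5039, 0.2142, 0.1499]
ee_rot: [-2.066, -2.367, 0.002]
force: [0.6, 0.7, 0.9]
width: 0.867
gripper_force: 0.0
```

Emit:
jog_arm([
  [[-5.5,-28.8,0],[0,0,-8.1],1],
  [[-5.5,-28.8,0],[0,0,-8.1],1],
  [[-5.5,-28.8,0],[0,0,-8.1],1],
  [[-5.5,-28.8,0],[0,0,-8.1],1],
  [[-5.5,-28.8,0],[0,0,-8.1],1],
  [[-5.5,-28.8,-3],[0,0,-8.1],1],
  [[-5.5,-28.8,-3],[0,0,-8.1],1],
  [[-5.5,-28.8,-3],[0,0,-8.1],1],
])

```text
clock: 11.0
position: [0.4495, -0.0732, 0.1192]
ee_rot: [2.227, 2.216, -0.0]
force: [-0.2, -0.1, -0.2]
width: 1.0
gripper_force: 0.0
```

Run:
```python
from h import *
o=arm.observe(); print(o['position'],o['ee_rot'])
d=grab('side','s3.png')
cv2.imwrite('pics/s3c.png',cv2.resize(d['img'][100:300,190:430,::-1],None,fx=3,fy=3))
```

```text
[ 0.44946353 -0.0732095   0.11924933] [ 2.22674851e+00  2.21609025e+00 -2.74318772e-04]
```

View pics/s3c.png

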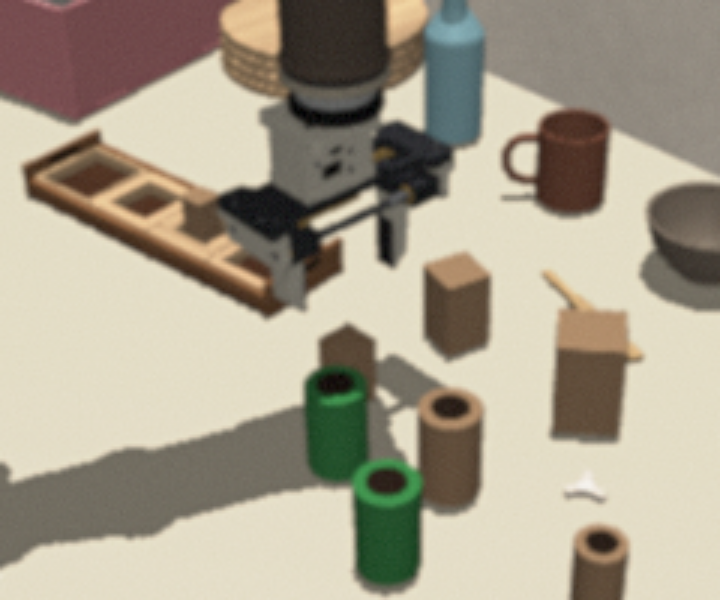

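The small prop stands in its well (crop (203,213)), and the gripper is above the medium prop (crop (348,360)), clear of the green decoy. Descend and grip.

Emit:
jog_arm([
  [[0,-0.1,-4],[0,0,0],1],
  [[0,-0.1,-7],[0,0,0],1],
  [[0,-0.1,-8.7],[0,0,0],1],
  [[0,-0.1,-8.7],[0,0,0],0.5],
  [[0,-0.1,-8.7],[0,0,0],0],
  [[0,-0.1,-8.7],[0,0,0],0],
  [[0,-0.1,-8.7],[0,0,0],0],
  [[0,-0.1,-8.7],[0,0,0],0],
])

```text
clock: 12.05
position: [0.4494, -0.0744, 0.032]
ee_rot: [2.227, 2.216, 0.001]
force: [0.4, 0.2, 0.5]
width: 0.504
gripper_force: 0.0
```

Emit:
jog_arm([
  [[0,0,0],[0,0,0],0],
  [[0,0,0],[0,0,0],0],
  [[0,0,0],[0,0,0],0],
])

```text
clock: 12.42
position: [0.4494, -0.0746, 0.0318]
ee_rot: [2.227, 2.215, 0.0]
force: [1.0, 0.5, 3.0]
width: 0.396
gripper_force: 24.7
```

Emit:
jog_arm([
  [[0,0,2],[0,0,0],0],
  [[0,0,7],[0,0,0],0],
  [[4.3,37.7,12],[0,0,8.4],0],
  [[4.3,37.7,12],[0,0,8.4],0],
  [[4.3,37.7,12],[0,0,8.4],0],
  [[4.3,37.7,12],[0,0,8.4],0],
  [[4.3,37.7,12],[0,0,8.4],0],
  [[4.3,37.7,12],[0,0,8.4],0],
])

```text
clock: 13.42
position: [0.4909, 0.2969, 0.1508]
ee_rot: [-2.059, -2.373, 0.001]
force: [0.6, -1.0, -0.4]
width: 0.397
gripper_force: 24.7
```

Emit:
jog_arm([
  [[0,2.5,0],[0,0,0],0],
  [[0,2.5,0],[0,0,0],0],
  [[0,2.5,0],[0,0,0],0],
  [[0,2.5,0],[0,0,0],0],
])

```text
clock: 13.92
position: [0.4916, 0.318, 0.1508]
ee_rot: [2.062, 2.37, -0.001]
force: [-0.7, -0.8, -1.6]
width: 0.393
gripper_force: 24.7
```

Emit:
jog_arm([
  [[0.1,-1.6,0],[0,0,0],0],
  [[0.1,-1.6,-3],[0,0,0],0],
  [[0.1,-1.6,-6],[0,0,0],0],
  [[0.1,-1.6,-6],[0,0,0],0],
  [[0.1,-1.6,-6],[0,0,0],0],
])

```text
clock: 14.55
position: [0.4932, 0.3031, 0.0918]
ee_rot: [2.06, 2.371, 0.001]
force: [0.7, 0.1, -0.9]
width: 0.397
gripper_force: 24.7
```

Emit:
jog_arm([
  [[0,0,-2],[0,0,0],0],
  [[0,0,-4],[0,0,0],0],
  [[0,0,-4.9],[0,0,0],0],
  [[0,0,-5.1],[0,0,0],0],
  [[0,0,-5.3],[0,0,0],0],
  [[0,0,-5.4],[0,0,0],0],
  [[0,0,-5.4],[0,0,0],0],
  [[0,0,-5.4],[0,0,0],0],
])

```text
clock: 15.55
position: [0.4929, 0.3042, 0.0379]
ee_rot: [2.059, 2.373, 0.002]
force: [-1.2, -0.4, 6.6]
width: 0.394
gripper_force: 24.7
```

Emit:
jog_arm([
  [[0,0,0],[0,0,0],0.8],
  [[0,0,0],[0,0,0],0.8],
  [[0,0,0],[0,0,0],0.8],
  [[0,0,0],[0,0,0],0.8],
  [[0,0,0],[0,0,0],0.8],
  [[0,0,2],[0,0,0],0.8],
  [[0,0,7],[0,0,0],1],
  [[0,0,12],[0,0,0],1],
])

```text
clock: 16.55
position: [0.4921, 0.3036, 0.1578]
ee_rot: [2.059, 2.372, -0.002]
force: [-0.1, 0.5, -0.3]
width: 0.962
gripper_force: 0.0
```

Emit:
jog_arm([
  [[8.8,-37.6,0],[0,0,-20],1],
  [[8.8,-37.6,0],[0,0,-20],1],
  [[8.8,-37.6,0],[0,0,-20],1],
  [[8.8,-37.6,0],[0,0,-20],1],
  [[8.8,-37.6,0],[0,0,-20],1],
  [[8.8,-37.6,0],[0,0,-20],1],
  [[8.8,-37.6,0],[0,0,-20],1],
  [[8.8,-37.6,0],[0,0,-20],1],
])

```text
clock: 17.55
position: [0.5802, -0.0728, 0.1566]
ee_rot: [-2.442, -1.976, 0.0]
force: [-0.4, 0.4, -0.4]
width: 0.996
gripper_force: 0.0
```

Run:
```python
from h import *
o=arm.observe(); print(o['position'],o['ee_rot'])
d=grab('side','s4.png')
cv2.imwrite('pics/s4c.png',cv2.resize(d['img'][100:300,190:430,::-1],None,fx=3,fy=3))
```

```text
[ 0.58021531 -0.07276312  0.15663502] [-2.44169840e+00 -1.97645116e+00  1.81613812e-04]
```

View pics/s4c.png

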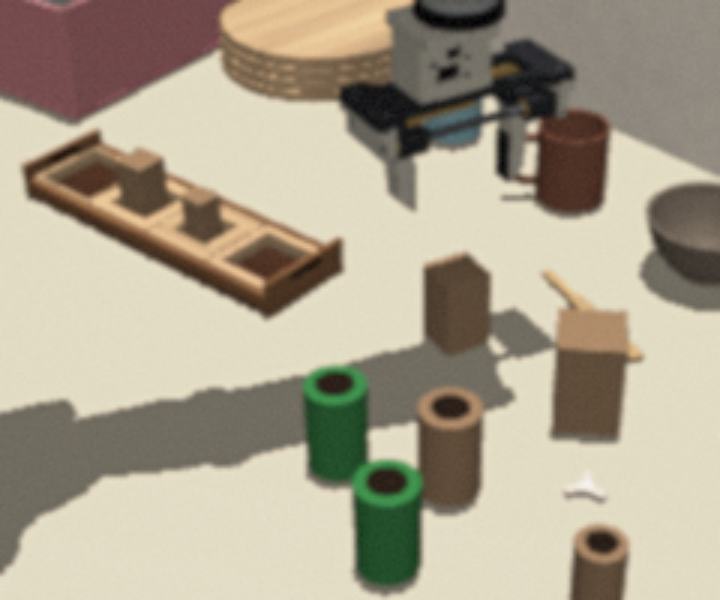

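The small and medium props stand upright in their wells (crop (203,213) and (143,180)). Now the large prop: descend and grip.

Emit:
jog_arm([
  [[0.1,0.1,-5],[0,0,0],1],
  [[0.1,0.1,-9],[0,0,0],1],
  [[0.1,0.1,-11.5],[0,0,0],1],
  [[0.1,0.1,-11.5],[0,0,0],1],
  [[0.1,0.1,-11.5],[0,0,0],0],
  [[0.1,0.1,-11.5],[0,0,0],0],
  [[0.1,0.1,-11.5],[0,0,0],0],
  [[0.1,0.1,-11.5],[0,0,0],0],
], newtons=30)

```text
clock: 18.6
position: [0.5816, -0.071, 0.0422]
ee_rot: [2.44, 1.979, 0.001]
force: [-0.1, -0.3, -0.7]
width: 0.613
gripper_force: 0.0
```

Emit:
jog_arm([
  [[0,0,0],[0,0,0],0],
  [[0,0,0],[0,0,0],0],
  [[0,0,0],[0,0,0],0],
])

```text
clock: 18.98
position: [0.5817, -0.0712, 0.042]
ee_rot: [2.44, 1.979, 0.001]
force: [1.3, 0.4, 2.0]
width: 0.5
gripper_force: 30.0
```

Emit:
jog_arm([
  [[0,0,2],[0,0,0],0],
  [[0,0,7],[0,0,0],0],
  [[-6.4,19.9,10],[0,0,20],0],
  [[-6.4,19.9,10],[0,0,20],0],
  [[-6.4,19.9,10],[0,0,20],0],
  [[-6.4,19.9,10],[0,0,20],0],
  [[-6.4,19.9,10],[0,0,20],0],
  [[-6.4,19.9,10],[0,0,20],0],
])

```text
clock: 19.98
position: [0.5176, 0.1267, 0.1423]
ee_rot: [2.06, 2.371, -0.0]
force: [0.7, -0.1, -2.1]
width: 0.497
gripper_force: 30.0
```

Emit:
jog_arm([
  [[0,0.1,-4],[0,0,0],0],
  [[0,0.1,-7],[0,0,0],0],
  [[0,0.1,-8.7],[0,0,0],0],
  [[0,0.1,-9],[0,0,0],0],
  [[0,0.1,-9.2],[0,0,0],0],
  [[0,0.1,-9.4],[0,0,0],0],
  [[0,0.1,-9.4],[0,0,0],0],
  [[0,0.1,-9.4],[0,0,0],0],
])

```text
clock: 20.98
position: [0.5176, 0.1291, 0.0481]
ee_rot: [2.059, 2.373, 0.001]
force: [0.3, -0.6, -2.2]
width: 0.499
gripper_force: 30.0
```

Emit:
jog_arm([
  [[0,0,-0.05],[0,0,0],0],
  [[0,0,-0.1],[0,0,0],0],
  [[0,0,-0.1],[0,0,0],0],
])

```text
clock: 21.35
position: [0.5176, 0.1291, 0.0478]
ee_rot: [-2.059, -2.372, -0.002]
force: [-3.9, 0.8, 13.0]
width: 0.499
gripper_force: 30.0
```

Emit:
jog_arm([
  [[0,0,0],[0,0,0],0.9],
  [[0,0,0],[0,0,0],0.9],
  [[0,0,0],[0,0,0],0.9],
  [[0,0,0],[0,0,0],0.9],
  [[0,0,0],[0,0,0],0.9],
  [[0,0,2],[0,0,0],0.9],
  [[0,0,7],[0,0,0],1],
  [[0,0,12],[0,0,0],1],
])

```text
clock: 22.35
position: [0.517, 0.1286, 0.1678]
ee_rot: [-2.06, -2.372, 0.002]
force: [0.6, 1.2, 0.0]
width: 0.993
gripper_force: 0.0
```

Emit:
jog_arm([
  [[6.8,-35.7,0],[0,0,33.7],1],
  [[6.8,-35.7,0],[0,0,33.7],1],
  [[6.8,-35.7,0],[0,0,33.7],1],
  [[6.8,-35.7,0],[0,0,33.7],1],
  [[6.8,-35.7,0],[0,0,33.7],1],
  [[6.8,-35.7,0],[0,0,33.7],1],
  [[6.8,-35.7,0],[0,0,33.7],1],
  [[6.8,-35.7,0],[0,0,33.7],1],
])

```text
clock: 23.35
position: [0.5851, -0.2276, 0.1663]
ee_rot: [-1.283, -2.866, -0.001]
force: [0.6, 0.6, 0.1]
width: 0.999
gripper_force: 0.0
```

Run:
```python
from h import *
o=arm.observe(); print(o['position'],o['ee_rot'])
d=grab('side','s5.png')
cv2.imwrite('pics/s5c.png',cv2.resize(d['img'][100:300,190:490,::-1],None,fx=2.6,fy=2.6))
```

```text
[ 0.58510063 -0.22764012  0.16631936] [-1.28327699e+00 -2.86649417e+00 -6.71742004e-04]
```

View pics/s5c.png

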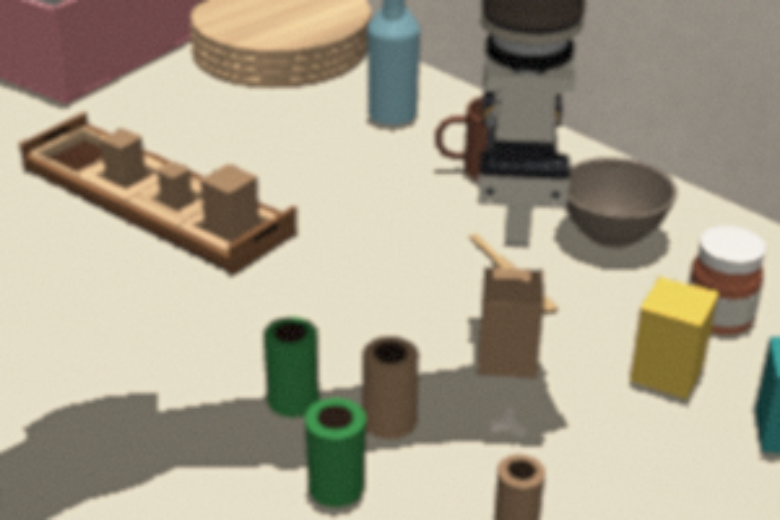

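Three props are upright in their wells (crop (123,157), (175,187), (230,203)). The gripper is squarely over the giant (crop (512,322)).

Emit:
jog_arm([
  [[0,0,-5],[0,0,0],1],
  [[0,0,-9],[0,0,0],1],
  [[0,0,-11.1],[0,0,0],1],
  [[0,0,-11.1],[0,0,0],1],
  [[0,0,-11.1],[0,0,0],0],
  [[0,0,-11.1],[0,0,0],0],
  [[0,0,-11.1],[0,0,0],0],
  [[0,0,-11.1],[0,0,0],0],
], newtons=35)

```text
clock: 24.4
position: [0.5855, -0.2283, 0.0562]
ee_rot: [1.283, 2.867, 0.0]
force: [0.1, 1.1, 4.6]
width: 0.629
gripper_force: 35.0
```

Emit:
jog_arm([
  [[0,0,0],[0,0,0],0],
  [[0,0,0],[0,0,0],0],
  [[0,0,0],[0,0,0],0],
])

```text
clock: 24.78
position: [0.5855, -0.2283, 0.0563]
ee_rot: [1.283, 2.867, 0.0]
force: [-2.2, 0.2, 5.5]
width: 0.631
gripper_force: 35.0
```

Emit:
jog_arm([
  [[0,0,2],[0,0,0],0],
  [[0,0,7],[0,0,0],0],
  [[0,0,13],[0,0,0],0],
  [[-10.5,61.8,13],[0,0,-33.7],0],
  [[-10.5,61.8,13],[0,0,-33.7],0],
  [[-10.5,61.8,13],[0,0,-33.7],0],
  [[-10.5,61.8,13],[0,0,-33.7],0],
  [[-10.5,61.8,13],[0,0,-33.7],0],
])

```text
clock: 25.78
position: [0.532, 0.0819, 0.1863]
ee_rot: [-2.059, -2.372, -0.0]
force: [1.3, -0.6, -5.8]
width: 0.633
gripper_force: 35.0
```

Emit:
jog_arm([
  [[-5.2,30.6,0],[0,0,0],0],
  [[-5.2,30.6,0],[0,0,0],0],
  [[-5.2,30.6,0],[0,0,0],0],
  [[-5.2,30.6,0],[0,0,0],0],
  [[-5.2,30.6,0],[0,0,0],0],
  [[-5.2,30.6,0],[0,0,0],0],
  [[-5.2,30.6,0],[0,0,0],0],
  [[-5.2,30.6,0],[0,0,0],0],
])

```text
clock: 26.78
position: [0.4815, 0.3842, 0.1861]
ee_rot: [2.062, 2.37, -0.0]
force: [-0.1, -0.4, -6.7]
width: 0.633
gripper_force: 35.0
```

Emit:
jog_arm([
  [[-0.1,0.5,-3],[0,0,0],0],
  [[-0.1,0.5,-6],[0,0,0],0],
  [[-0.1,0.5,-8],[0,0,0],0],
  [[-0.1,0.5,-8],[0,0,0],0],
  [[-0.1,0.5,-8],[0,0,0],0],
])

```text
clock: 27.4
position: [0.481, 0.3909, 0.1068]
ee_rot: [2.06, 2.372, 0.002]
force: [0.5, -0.3, -5.8]
width: 0.631
gripper_force: 35.0
```

Run:
```python
from h import *
d=grab('side','s6.png'); o=arm.observe(); print(o['position'],o['ee_rot'])
cv2.imwrite('pics/s6c.png',cv2.resize(d['img'][90:220,160:340,::-1],None,fx=4,fy=4))
```

```text
[0.48101712 0.39111897 0.10705956] [2.05948941 2.37189394 0.00321692]
```

View pics/s6c.png

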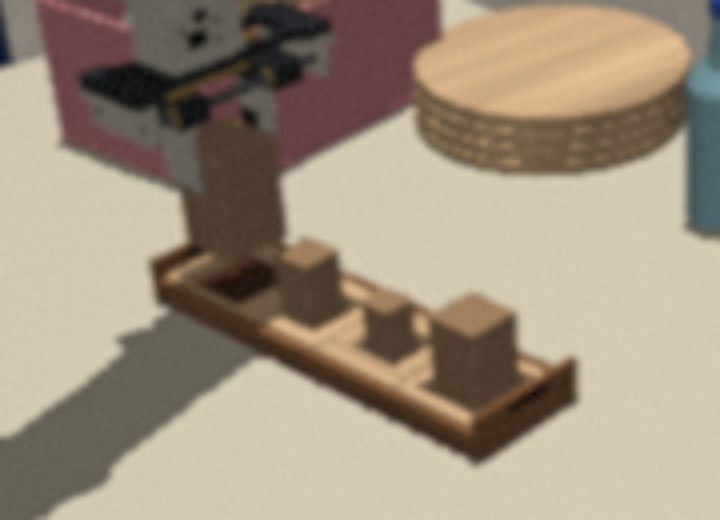

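The giant (crop (233,190)) hangs over its well (crop (235,280)), clear of the medium prop. Lower it.

Emit:
jog_arm([
  [[0,-0.1,-2],[0,0,0],0],
  [[0,-0.1,-3.6],[0,0,0],0],
  [[0,-0.1,-4],[0,0,0],0],
  [[0,-0.1,-4.2],[0,0,0],0],
  [[0,-0.1,-4.4],[0,0,0],0],
  [[0,-0.1,-4.5],[0,0,0],0],
  [[0,-0.1,-4.5],[0,0,0],0],
])

```text
clock: 28.32
position: [0.4804, 0.3899, 0.0623]
ee_rot: [-2.059, -2.372, -0.002]
force: [-2.9, -3.8, 8.2]
width: 0.626
gripper_force: 35.0
```

Contact. Release and retreat.

Emit:
jog_arm([
  [[0,0,0],[0,0,0],1],
  [[0,0,0],[0,0,0],1],
  [[0,0,0],[0,0,0],1],
  [[0,0,0],[0,0,0],1],
  [[0,0,0],[0,0,0],1],
  [[0,0,2],[0,0,0],1],
  [[0,0,7],[0,0,0],1],
  [[0,0,12],[0,0,0],1],
])

```text
clock: 29.32
position: [0.4802, 0.3896, 0.1833]
ee_rot: [2.059, 2.372, 0.0]
force: [1.1, 0.2, 0.1]
width: 1.001
gripper_force: 0.0
```

Emit:
jog_arm([
  [[-6,12,6],[0,0,0],1],
  [[-10,15,6],[0,0,0],1],
  [[-12,15,6],[0,0,0],1],
  [[-12,15,6],[0,0,0],1],
  [[-12,15,6],[0,0,0],1],
  [[-12,15,6],[0,0,0],1],
  [[-12,15,6],[0,0,0],1],
  [[-12,15,6],[0,0,0],1],
])

```text
clock: 30.32
position: [0.3611, 0.5389, 0.2407]
ee_rot: [2.061, 2.37, -0.0]
force: [0.5, 0.4, 0.7]
width: 1.003
gripper_force: 0.0
```

Run:
```python
from h import *
d=grab('top','t9.png')
w=cloud(d)
for x,y in [(.517,.129),(.505,.215),(.493,.303),(.480,.390),(.435,-.215),(.428,-.375)]:
    m=(np.hypot(w[...,0]-x,w[...,1]-y)<.04)&(w[...,2]>.045); q=w[m]
    if len(q): t=q[q[:,2]>np.percentile(q[:,2],50)-.005]; print(x,y,t.mean(0).round(3),cv2.minAreaRect((t[:,:2]*1000).astype(np.float32))[1:])
cv2.imwrite('pics/t9c.png',cv2.resize(d['img'][120:270,140:460,::-1],None,fx=2.5,fy=2.5))
```

```text
0.517 0.129 [0.517 0.128 0.082] ((46.24760437011719, 46.4007682800293), 8.573517799377441)
0.505 0.215 [0.504 0.216 0.06 ] ((27.531352996826172, 28.072938919067383), 7.835048198699951)
0.493 0.303 [0.492 0.304 0.07 ] ((35.94647979736328, 36.06953430175781), 10.107213020324707)
0.48 0.39 [0.48  0.388 0.096] ((57.804931640625, 59.11628341674805), 8.544025421142578)
0.435 -0.215 [ 0.435 -0.216  0.082] ((49.74932861328125, 49.090309143066406), 89.52666473388672)
0.428 -0.375 [ 0.428 -0.38   0.06 ] ((39.15761184692383, 35.50316619873047), 89.79191589355469)
```

View pics/t9c.png

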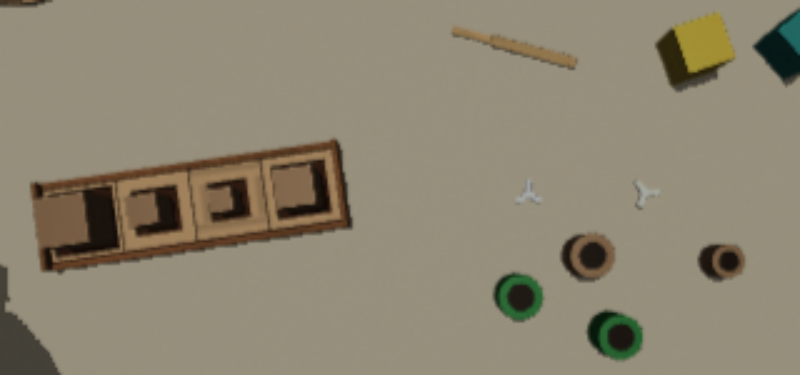

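All four stand in their wells, with tops at 60, 70, 82 and 96 mm, which is each prop's height plus the 6 mm floor. The round props and decoys haven't moved. Handing in.

```bash
python3 -c "
from cell import arm
print(arm.sign_off())"
```

```text
the job is handed in; nothing more can be done
None
```

All four square props stand upright on the floor of their own wells, set down gently, with the round props and look-alikes left where they were; the job is handed in at about 30 s of the 120 s allowed.

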